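# Hold a bulldog clip gaping over the lot card on the reading stand

## Task

Raise the reading stand's board until it stands at about 70 degrees to the table, where its stiff hinge will keep it. Then take the bulldog clip off the tray wall by its two handles, squeeze it wide open, and bring it down from above astride the middle of the lot card's top edge, so that the jaws reach about a centimetre past the edge, one in front of the card and one behind, without touching it. Finish still holding it there, squeezed open and borne by the gripper alone, ready for a colleague to slip the certificate in behind the card; leave everything else on the table where it is.

Things in the scene. Friction and masses are not known exactly. Their poses are not given: they have to be found in the camera images.
- stand: reading stand, fixed: dark steel base 167 x 230 x 10 mm with a grey board hinged on it, reading face away from the robot. Origin on the table right below the middle of the hinge axis, which runs along its y, 30 mm up; its x points away from the robot, z up. The base reaches from 146 mm on the robot's side of the origin to 22 mm beyond it.
- board (a joint): board angle, rad: 0 = flat, 1.22 = 70 degrees, 1.57 = upright; range 0 to 1.5, starts at 0.42 to 0.65. Grows as the free edge (on the robot's side) goes up and away from the robot. Stiff hinge: 0.6 N m of friction plus up to 0.3 N m of weight; it stays where left. 6 to 10 N, pushed forward and up at the free edge from the robot's side, raises it.
- board_edge (a point): middle of the free (upper) edge of the board, at mid-thickness: 160 mm from the hinge axis along the board and 10 mm off it towards the reading face. The board is 240 mm wide and 8 mm thick; the card covers the middle 100 mm, so 70 mm of edge are bare on either side. Axes as card_edge.
- card_edge (a point): middle of the top edge of the lot card: stiff, white, 100 mm wide, 205 mm tall, 3 mm thick, fixed on the board's reading face and standing 48 mm past its free edge. Point: 208 mm from the hinge axis along the board, 15.7 mm off it towards the reading face. Turns with the board: -x points up the card and out past its top edge, y along the edge, z out of the reading face.
- tray: black plastic tray, fixed, 140 (x) x 160 (y) mm, 45 mm tall, walls 4 mm thick; origin under its centre, x away from the robot. It stands to the left or to the right of the stand. The clip is parked on its wall nearest the robot.
- clip: steel bulldog clip, 60 to 110 g, parked jaws down, handles up on the tray's near wall. Origin: middle of the pivot axis, 20 mm above the wall's top. x along pivot and wall, y across the wall (squeeze direction), z up to the handles. Jaws 64 mm wide, tips 32 mm below the pivot; the spring coil on the pivot is 10 mm thick.
- clip_handles (a point): midway between the ends of the two handles, 41 mm above the pivot. The handles are tongues 28 mm wide that flare upwards and end in 6 mm rolls, 26 mm to either side (58 mm over both). The fingers squeeze the rolls. At the stop they measure 29 mm over both and stand 47 mm above the pivot, and the jaw tips are 25 mm apart, 30 mm below the pivot.
- clip_jaw (a joint): spread of the clip, rad: 0 = parked (jaws 4 mm apart), -0.1 = closed, 0.65 = fully open at its stop. Squeezing the handles together opens it against the spring: about 5 N on each handle to start, about 9 N at the stop; a grip of 15 to 25 N opens it fully.
- clip_tip_a (a point): middle of the tip of the clip's jaw on its -y side.
- clip_tip_b (a point): middle of the tip of the clip's jaw on its +y side.
- watch_box: the closed cream watch box, 125 x 125 x 90 mm, loose, to be left alone. Origin: centre of its underside.
- small_box: the small dark box, 85 x 85 x 70 mm, loose, to be left alone. Origin: centre of its underside.
- strap_box: the long flat dark box, 60 x 240 x 26 mm, loose, to be left alone. Origin: centre of its underside.
- mug: the ceramic mug, 80 mm across, 92 mm tall, handle on one side, loose, to be left alone. Origin: centre of its underside.
- loupe: the small metal eyeglass (loupe), 33 mm across, 36 mm tall, loose, to be left alone. Origin: centre of its underside.
- label_roll: the roll of paper labels lying flat, 72 mm across, 28 mm tall, loose, to be left alone. Origin: centre of its underside.
- wristwatch: the steel wristwatch lying in the tray, about 60 mm across and 38 mm tall, loose, to be left alone. Origin: centre of its underside.
Things that resemble listed ones, but are neither listed nor needed, are in the scene too. Several things have the shape of the tray; the one meant has the colours described above.

How it is judged:
On the way, in this order (a step that is already met when the one before it is completed fails the run):
1. the board stands at about 70 degrees, the clip still on the tray wall (value of joint board between 1.117 and 1.327 rad and height (world z) of clip below 0.075 m), for 0.3 s.
2. the clip is squeezed open in the gripper and off the tray wall (contact force between the fingers and clip above 2 N and value of joint clip_jaw above 0.42 rad and height (world z) of clip above 0.1 m and contact force between clip and tray below 0.1 N), for 0.1 s.
At the end, for the whole second after the job is handed in: Board at 70 degrees within 6; clip squeezed by the fingers and spread 0.42 rad or more, one jaw tip on each side of the card, both 5 mm or more below its top edge, clip centred on the edge within 20 mm; clip still, carried by the gripper alone, clip and fingers touching neither card nor stand (value of joint board between 1.117 and 1.327 rad and contact force between the fingers and clip above 2 N and value of joint clip_jaw above 0.42 rad and ((z of clip_tip_a in the frame of card_edge above 0.0025 m and z of clip_tip_b in the frame of card_edge below -0.0025 m) or (z of clip_tip_b in the frame of card_edge above 0.0025 m and z of clip_tip_a in the frame of card_edge below -0.0025 m)) and x of each of clip_tip_a, clip_tip_b in the frame of card_edge above 0.005 m and y of clip in the frame of card_edge between -0.02 and 0.02 m and contact force between each of clip, the fingers and stand below 0.3 N and height (world z) of clip above 0.18 m and linear speed of clip below 0.03 m/s); the arm keeps its last pose, push and grip.
It fails at once if a bystander (box, mug, eyeglass, label roll, wristwatch) is shifted by more than 25 mm (distance of any of watch_box, small_box, strap_box, mug, loupe, label_roll, wristwatch from where it was at the start of the episode above 0.025 m).
It also fails if it takes over 61 s, if anything falls off the work surface, if the arm or the gripper's body presses on something with over 40 N, if the wrist force passes 120 N, or if a joint passes its speed limit or range.

## Robot

A 6-joint arm with a two-finger parallel gripper is mounted at the origin on the work surface. World frame = base frame: x ahead of the robot, y to its left, z up, the work surface at z = 0. Lengths are in m, angles in rad, forces in N, time in s.
With the tool pointing down it reaches from about 0.375 to 0.975 m from the base axis. Payload 3.8 kg.
Tool frame: the origin (TCP) lies on the centre line of the jaws, within the pads' length; the fingertips stand 17 mm ahead of it and the grasp point (between the pads) lies 2 mm behind it (bot.tip_extent is the distance from the TCP to the fingertips, in m); z points along the fingers, y is the line along which they close (so a half turn about z gives the same grasp; the last joint's range is limited). The gripper opens to 85 mm and grips with 20 to 120 N. Pads are 22 mm wide; open, the fingers measure 114 mm over their backs; the gripper's body (76 mm by 85 mm) begins 54 mm behind the grasp point. The pads swing forward as they close: fully open they stand 13 mm farther back than shut.
Start: joints at [1.291, 0.264, 1.604, -0, 1.274, -0.037], TCP at [0.162, 0.655, 0.248] pointing down, gripper open.
Joint ranges: [-2.63, 2.63], [-0.94, 2.18], [0.31, 2.57], [-1.31, 4.45], [0, 2.66], [-2.55, 2.55]. Speed limits (rad/s): [2.57, 2.57, 3.14, 3.14, 3.14, 3.14].

## Interface

Orientations are given as a rotation vector (axis times angle).
In Python, from workcell import readout, read_camera, finish_job, bot gives the robot as it stands.
- The arm moves only by the tool jog_arm, never from a script. Its argument "deltas" is one flat list of numbers, 7 for each row, row after row: the shift along the tool's x, y, z in m, then the turn, a rotation vector about the tool's x, y, z in degrees, then the gripper command: -1 is shut, 1 is fully open, values between are in proportion. A call has 1 to 8 rows; each row is the pose to reach, as a shift and turn from the pose commanded when the call began, along the tool's axes at that moment; what a row does not reach only later rows make up. A row lasts 1/10 s, in which the tool goes at most 50 mm and 8.59 degrees, less where a joint would pass 70% of its speed; a pose out of reach is approached as far as the arm can. A call with a gripper value outside its range is refused whole. The fingers move at their own pace and stop on an object; "squeeze" is the grip in N (left out, the last holds). Time passes only in rows, so rows that repeat a pose let the fingers close. It gives the time, the measured TCP pose, the force, the opening and the grip force at its end, in the units of the state.
- readout.read_state(): the state, without advancing time (a new reading comes with each control period).
- read_camera(name): name is "scene" or "top" or "wrist"; returns a dict with "color" (420x560x3 uint8, blue, green, red), "fx", "fy", "cx", "cy" (pixels), "origin" and "attitude" of the camera in the world. Camera axes: x right, y down, z forward; pixel columns grow to the right and rows downward; lengths in m; the calibration is good to about 2 mm. A picture is of the moment at which its call begins. There is no depth.
- finish_job(): hands the job in; it is judged then, once.
The state is a dict: "time": time; "q": joint angles; "joint_vel": joint speeds; "joint_torque": joint torques, N m; "tool_pos": TCP position; "tcp_rot": TCP orientation; "wrist_force": force on the tool from outside, world axes, zero at the start; "torque": the same for the moment, N m; "width": opening from 0.0 (shut) to 1.0 (fully open); "grip_force": force on a finger pad.
Only numpy, scipy, OpenCV 4.12 (cv2) and the standard library are available. Lean on these libraries where they do the work, as an engineer would, in place of code of your own. Each camera call takes 0.05 s, during which the arm holds its last target. There are 200 camera calls.

## Working session

There is one attempt and no reset: what is moved stays moved. The work goes in short steps, Python scripts to look and compute and a tool call to move; the robot and the scene stay as the last step left them, time stands still between calls to the robot, and variables do not carry over. Pictures are saved under pics/ and viewed, at most 10 in all, crops included, and the job is handed in when it is done.

Besides the shell and the picture viewer there is one more tool, called after ">>>" by a JSON object that holds its "method" and its "body". jog_arm: Moves the arm, as the interface text tells. Its arguments: {"type":"object","properties":{"deltas":{"type":"array"},"squeeze":{"type":"number"}},"required":["deltas"]}

```bash
ls && mkdir -p pics && cat > h.py <<'E'
import numpy as np, cv2
from scipy.spatial.transform import Rotation as R
from workcell import readout, read_camera, finish_job, bot
E
python3 - <<'E'
from h import *
for n in ("scene","top"):
    c=read_camera(n); cv2.imwrite(f"pics/{n}0.png",c["color"])
    np.save(f"{n}.npy",c,allow_pickle=True)
    print(n,c["fx"],c["fy"],c["cx"],c["cy"],c["origin"],c["attitude"])
print(readout.read_state(), bot.tip_extent)
E
```

```text
pics
scene 414.7005350186076 414.7005350186076 284.0253330216961 209.1040687124604 [ 1.10893856 -0.29352852  0.86365341] [-2.17423504 -1.29384359  0.46533257]
top 518.9122817180394 518.9122817180394 281.9157417360795 215.0496915872655 [0.35150704 0.01353051 1.23963262] [-2.13433252  2.13223161 -0.22467036]
{'time': 0.1, 'q': array([ 1.29109941e+00,  2.64687776e-01,  1.60524359e+00, -4.80032056e-05,
        1.27372024e+00, -3.69188053e-02]), 'joint_vel': array([ 1.97938976e-04, -1.66026279e-03, -3.54267067e-03, -1.50231925e-05,
       -1.82363549e-03, -7.96061778e-04]), 'joint_torque': array([-1.21491860e-05, -5.16703963e+01, -3.68589807e+01, -3.39767519e-05,
        6.18925624e-03, -3.18510240e-05]), 'tool_pos': array([0.16212361, 0.6545871 , 0.24707646]), 'tcp_rot': array([-0.3803631 , -3.11819874,  0.00320484]), 'wrist_force': array([ 0.96762816, -0.49452415,  0.26319161]), 'torque': array([ 0.00299104, -0.01667748, -0.02278312]), 'grip_force': 0.0, 'width': 0.9964849849186669} 0.017
```

View pics/scene0.png

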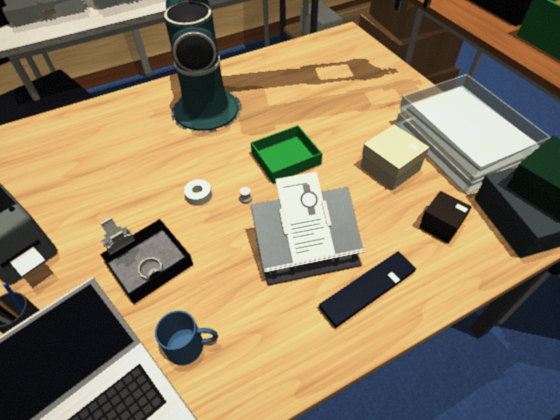

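View pics/top0.png

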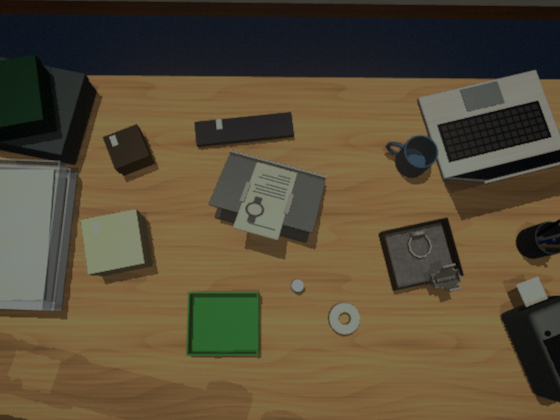

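Candidates shaped like the tray: the black tray (scene 147,260, top 420,253), the green tray (scene 286,152) and the clear letter trays (scene 470,130). The black one with the clip on its near wall fits the description. I'll confirm that in an enlarged composite.

```bash
python3 - <<'E'
from h import *
s=cv2.imread("pics/scene0.png");t=cv2.imread("pics/top0.png")
def crop(im,x,y,w,h,W=400,H=300):
    return cv2.convertScaleAbs(cv2.resize(im[y:y+h,x:x+w],(W,H),interpolation=cv2.INTER_CUBIC),alpha=1.5 if im is t else 1)
a=np.vstack([np.hstack([crop(s,240,170,133,100),crop(t,200,150,133,100)]),
 np.hstack([crop(s,90,205,120,90),crop(t,365,210,120,90)])])
cv2.imwrite("pics/crop1.png",a)
E
```

```text
(no output)
```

View pics/crop1.png

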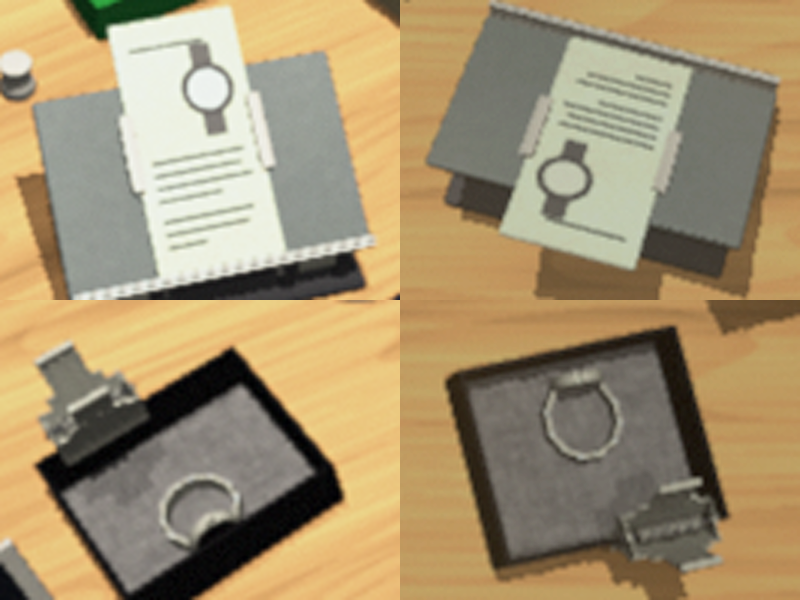

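Top-left and top-right: the stand, with the card's free end towards the robot (scene 276–317,~176, top 234–278,~233). Bottom: the black tray holding the watch, with the clip astride its near wall (handle rolls at scene 107,221 and 116,236, top around 452,278). This is the tray meant. Next I fit the poses.

```bash
cat >> h.py <<'E'
C={n:np.load(f"{n}.npy",allow_pickle=True).item() for n in ("scene","top")}
def proj(n,P,c=None):
    c=c or C[n]; p=R.from_rotvec(c["attitude"]).inv().apply(np.atleast_2d(P)-c["origin"])
    return np.c_[c["fx"]*p[:,0]/p[:,2]+c["cx"],c["fy"]*p[:,1]/p[:,2]+c["cy"]]
def stand_pt(s,u,y,w):   # s=(x,y,yaw,angle); u along board, w off it towards the reading face
    a=s[3]; l=np.array([-u*np.cos(a)+w*np.sin(a), y, 0.03+u*np.sin(a)+w*np.cos(a)])
    return R.from_euler("z",s[2]).apply(l)+[s[0],s[1],0]
def loc(t,l): return R.from_euler("z",t[2]).apply(l)+[t[0],t[1],0]
E
python3 - <<'E'
from h import *
from scipy.optimize import least_squares as ls
S=[("scene",208,-.05,275.9,179.0),("scene",208,.05,317.1,172.3),("scene",160,-.12,251.6,204.6),("scene",160,.12,348.7,187.6),
("top",160,.12,209.3,203.9),("top",160,-.12,313,231.8),("top",208,.05,233.6,227.5),("top",208,-.05,277.8,239.1),("top",3,.05,256.5,162.6),("top",3,-.05,297.4,173.3)]
def f(s): return np.concatenate([proj(n,stand_pt(s,u/1e3,y,.014 if u==160 else .0172))[0]-[a,b] for n,u,y,a,b in S])
r=ls(f,[.5,0.05,0,.5],loss="soft_l1"); print("stand",r.x); print(np.round(f(r.x).reshape(-1,2),1).tolist())
T=[("scene",-.07,-.08,101.4,255.1),("scene",-.07,.08,160.5,220),("scene",.07,.08,189,254.5),("scene",.07,-.08,131,293),
("top",.07,.08,379.1,233.4),("top",.07,-.08,447.5,218.4),("top",-.07,-.08,463.1,274.5),("top",-.07,.08,395,291.6)]
def g(s): return np.concatenate([proj(n,loc(s,[x,y,.045]))[0]-[a,b] for n,x,y,a,b in T])
q=ls(g,[.4,-.25,0],loss="soft_l1"); print("tray",q.x); print(np.round(g(q.x).reshape(-1,2),1).tolist())
def k(v): return np.concatenate([proj("scene",v)[0]-[111.7,228.4],proj("top",v)[0]-[452.3,277.8]])
h=ls(k,[.35,-.3,.1]); print("handles",h.x,k(h.x))
print("handle in tray frame",R.from_euler("z",-q.x[2]).apply(h.x-[q.x[0],q.x[1],0]),"expect -.068,?,.106")
np.save("fit.npy",dict(stand=r.x,tray=q.x,h=h.x))
s=r.x
for y in(.085,-.085): print("edge pt",y,stand_pt(s,.16,y,.010), stand_pt([*s[:3],1.22],.16,y,.010))
print("card edge @70",stand_pt([*s[:3],1.22],.208,0,.0157))
print(R.from_rotvec(readout.read_state()["tcp_rot"]).as_matrix())
E
```

```text
stand [ 0.6917454  -0.00104056 -0.26897555  0.46352685]
[[-0.6, 0.2], [-1.2, -0.2], [-1.6, -0.5], [-0.6, -1.3], [-1.2, -1.0], [-0.1, -0.1], [-1.1, -0.1], [-0.4, 0.6], [0.4, -2.1], [-0.1, -1.8]]
tray [ 0.48855535 -0.337079    0.23075533]
[[-0.9, -2.4], [-0.5, -3.5], [2.2, -2.7], [-1.4, 0.2], [0.9, -1.4], [-2.4, -1.6], [-0.7, 0.3], [1.0, -0.8]]
handles [ 0.42846061 -0.38585929  0.09978053] [-0.87390284  0.00341911 -0.85132699 -0.14884299]
handle in tray frame [-0.06965854 -0.03374287  0.09978053] expect -.068,?,.106
edge pt 0.085 [0.58067291 0.11774747 0.11048171] [0.67038065 0.09301904 0.18369235]
edge pt -0.085 [ 0.53549643 -0.04613995  0.11048171] [ 0.62520417 -0.07086838  0.18369235]
card edge @70 [0.63705091 0.01403628 0.2307279 ]
[[-9.70677243e-01  2.40385969e-01 -5.24287585e-04]
 [ 2.40386539e-01  9.70675201e-01 -1.99161464e-03]
 [ 3.01567409e-05 -2.05924669e-03 -9.99997879e-01]]
```

```bash
cat >> h.py <<'E'
try: F=np.load("fit.npy",allow_pickle=True).item()
except Exception: F={}
def Rtool(yaw,tilt): # tool y along yaw, tool z down, tips tilted forward by tilt
    return R.from_euler("z",yaw)*R.from_matrix(np.array([[0,np.cos(tilt),np.sin(tilt)],[1,0,0],[0,np.sin(tilt),-np.cos(tilt)]]))
def delta(p,Rt,base=None):
    if base is None:
        s=readout.read_state(); base=(s["tool_pos"],R.from_rotvec(s["tcp_rot"]))
    d=base[1].inv().apply(np.array(p)-base[0]); w=np.degrees((base[1].inv()*Rt).as_rotvec())
    return np.round(d,4).tolist(),np.round(w,2).tolist()
def push_pose(a,s,ys=.10,h=.0145,along=.007,gap=0,tilt=.35):
    Rt=Rtool(s[2],tilt); c=stand_pt([*s[:3],a],.16,ys,.006)
    return c-Rt.apply([0,h+gap,along]),Rt
E
python3 - <<'E'
from h import *
s=F["stand"]
p,Rt=push_pose(s[3],s,gap=.03); up=p+[0,0,.10]
print(p,up); print(delta(up,Rt)); print(delta(p,Rt,(up,Rt)))
p0,_=push_pose(s[3],s)
for a in (.6,.75,.9,1.0,1.1,1.16,1.22): print(a,delta(push_pose(a,s)[0],Rt,(p,Rt))[0])
E
```

```text
[0.54032194 0.1444299  0.09822044] [0.54032194 0.1444299  0.19822044]
([-0.4897, -0.4042, 0.0497], [-15.68, -15.91, 90.5])
([-0.0, -0.0343, 0.0939], [0.0, 0.0, 0.0])
0.6 [0.0, 0.0474, -0.0132]
0.75 [0.0, 0.0683, -0.0249]
0.9 [0.0, 0.0908, -0.0333]
1.0 [0.0, 0.1064, -0.037]
1.1 [0.0, 0.1222, -0.0392]
1.16 [0.0, 0.1318, -0.0397]
1.22 [0.0, 0.1414, -0.0396]
```

>>> {"method": "jog_arm", "body": {"deltas": [-0.49,-0.404,0.05,-15.7,-15.9,90.5,-1,-0.49,-0.404,0.05,-15.7,-15.9,90.5,-1,-0.49,-0.404,0.05,-15.7,-15.9,90.5,-1,-0.49,-0.404,0.05,-15.7,-15.9,90.5,-1,-0.49,-0.404,0.05,-15.7,-15.9,90.5,-1,-0.49,-0.404,0.05,-15.7,-15.9,90.5,-1,-0.49,-0.404,0.05,-15.7,-15.9,90.5,-1,-0.49,-0.404,0.05,-15.7,-15.9,90.5,-1], "squeeze": 20}}

```text
time: 0.9
tool_pos: [0.4004, 0.333, 0.2164]
tcp_rot: [1.902, 2.21, 0.244]
wrist_force: [1.0, 1.2, -0.1]
width: -0.004
grip_force: 0.0
```

```bash
python3 - <<'E'
from h import *
s=F["stand"]
p,Rt=push_pose(s[3],s,gap=.03); up=p+[0,0,.10]
print(delta(up,Rt),readout.read_state()["tool_pos"])
E
```

```text
([-0.2052, 0.1, 0.0579], [-4.03, -4.23, 23.39]) [0.40041974 0.33297206 0.21644384]
```

>>> {"method": "jog_arm", "body": {"deltas": [-0.205,0.1,0.058,-4,-4.2,23.4,-1,-0.205,0.1,0.058,-4,-4.2,23.4,-1,-0.205,0.1,0.058,-4,-4.2,23.4,-1,-0.205,0.1,0.058,-4,-4.2,23.4,-1,-0.205,0.1,0.058,-4,-4.2,23.4,-1,-0.205,0.1,0.058,-4,-4.2,23.4,-1,-0.205,0.1,0.058,-4,-4.2,23.4,-1,-0.205,0.1,0.058,-4,-4.2,23.4,-1]}}

```text
time: 1.7
tool_pos: [0.5402, 0.148, 0.1981]
tcp_rot: [2.262, 1.734, 0.304]
wrist_force: [1.0, -0.7, -0.0]
width: 0.0
grip_force: 0.0
```

```bash
python3 - <<'E'
from h import *
s=F["stand"]
p,Rt=push_pose(s[3],s,gap=.03); up=p+[0,0,.10]
print(delta(up,Rt),delta(p,Rt),readout.read_state()["tool_pos"])
E
```

```text
([-0.0034, 0.001, 0.0003], [-0.14, -0.1, 0.33]) ([-0.0034, -0.0331, 0.0943], [-0.14, -0.1, 0.33]) [0.54023315 0.14800062 0.19814613]
```

Now down to the point below the free edge, 30 mm short of contact.

>>> {"method": "jog_arm", "body": {"deltas": [-0.003,-0.033,0.03,0,0,0,-1,-0.003,-0.033,0.06,0,0,0,-1,-0.003,-0.033,0.094,0,0,0,-1,-0.003,-0.033,0.094,0,0,0,-1,-0.003,-0.033,0.094,0,0,0,-1]}}

```text
time: 2.2
tool_pos: [0.5402, 0.1452, 0.0985]
tcp_rot: [2.261, 1.736, 0.302]
wrist_force: [0.5, -0.6, 1.2]
width: 0.002
grip_force: 0.0
```

```bash
python3 - <<'E'
from h import *
s=F["stand"]
p,Rt=push_pose(s[3],s,gap=.03)
print(delta(p,Rt),readout.read_state()["wrist_force"])
c=read_camera("scene"); cv2.imwrite("pics/s1.png",cv2.resize(c["color"][140:290,210:410],(800,600),interpolation=cv2.INTER_CUBIC))
E
```

```text
([-0.0007, 0.0003, 0.0003], [-0.18, -0.07, 0.42]) [ 0.48854277 -0.6190739   1.233318  ]
```

View pics/s1.png

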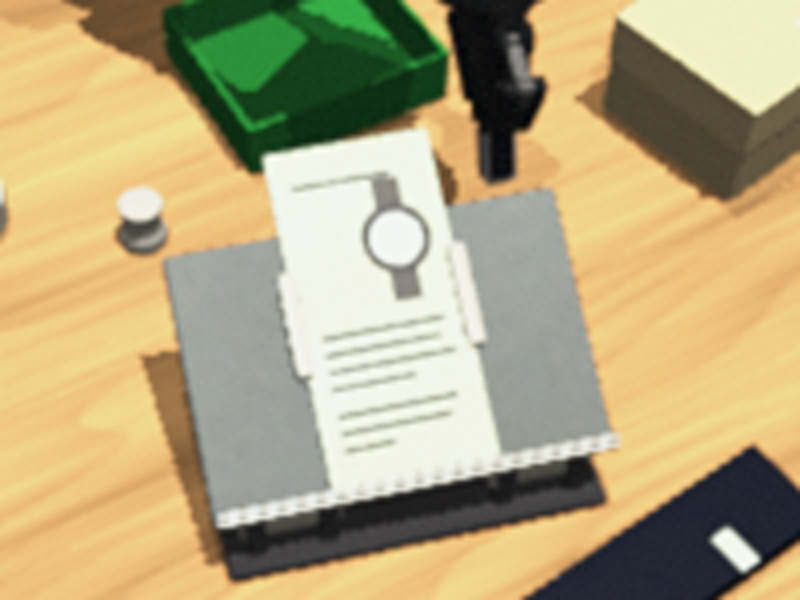

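The fingers (497,180 in the crop) are clear, behind the board's bare right part. Now the push along the arc.

>>> {"method": "jog_arm", "body": {"deltas": [0,0.02,0,0,0,0,-1,0,0.03,0,0,0,0,-1,0,0.039,-0.007,0,0,0,-1,0,0.047,-0.013,0,0,0,-1,0,0.058,-0.019,0,0,0,-1,0,0.068,-0.025,0,0,0,-1,0,0.08,-0.029,0,0,0,-1,0,0.091,-0.033,0,0,0,-1]}}

```text
time: 3.05
tool_pos: [0.6112, 0.1253, 0.162]
tcp_rot: [2.264, 1.733, 0.301]
wrist_force: [-6.6, 1.6, -0.0]
width: -0.0
grip_force: 3.2
```

```bash
python3 - <<'E'
from h import *
s=F["stand"]; st=readout.read_state(); print(st["tool_pos"],st["wrist_force"])
for a in (.9,1.0,1.1,1.16,1.22): print(a,delta(push_pose(a,s)[0],push_pose(a,s)[1]))
E
```

```text
[0.61120207 0.12528914 0.16195774] [-6.59525484  1.57251609 -0.04153906]
0.9 ([-0.0004, -0.0, 0.0014], [-0.27, -0.05, 0.27])
1.0 ([-0.0005, 0.0155, -0.0024], [-0.27, -0.05, 0.27])
1.1 ([-0.0005, 0.0314, -0.0046], [-0.27, -0.05, 0.27])
1.16 ([-0.0006, 0.041, -0.0052], [-0.27, -0.05, 0.27])
1.22 ([-0.0006, 0.0506, -0.0051], [-0.27, -0.05, 0.27])
```

Pushing with 6.6 N, as expected. Going on to about 1.13.

>>> {"method": "jog_arm", "body": {"deltas": [0,0.008,-0.002,0,0,0,-1,0,0.015,-0.004,0,0,0,-1,0,0.023,-0.005,0,0,0,-1,0,0.03,-0.006,0,0,0,-1,0,0.036,-0.006,0,0,0,-1,0,0.036,-0.006,0,0,0,-1]}}

```text
time: 3.65
tool_pos: [0.6437, 0.1165, 0.1807]
tcp_rot: [2.262, 1.732, 0.305]
wrist_force: [-2.2, -0.4, 2.7]
width: 0.003
grip_force: 1.5
```

```bash
python3 - <<'E'
from h import *
s=F["stand"]; st=readout.read_state(); print(st["tool_pos"],st["wrist_force"])
for a in (1.16,1.22): print(a,delta(*push_pose(a,s)))
c=read_camera("scene"); cv2.imwrite("pics/s2.png",cv2.resize(c["color"][120:270,210:410],(800,600),interpolation=cv2.INTER_CUBIC))
for a in (1.1,1.16,1.22): print(a,[np.round((proj("scene",stand_pt([*s[:3],a],u,y,w),c)[0]-[210,120])*4).tolist() for u,y,w in((.208,-.05,.0172),(.208,.05,.0172),(.16,-.12,.014),(.16,.12,.014))])
E
```

```text
[0.64368836 0.11650185 0.18073631] [-2.17675221 -0.4447234   2.72149043]
1.16 ([-0.0006, 0.0029, 0.0011], [-0.05, -0.09, 0.27])
1.22 ([-0.0006, 0.0125, 0.0012], [-0.05, -0.09, 0.27])
1.1 [[297.0, 263.0], [483.0, 230.0], [176.0, 369.0], [610.0, 288.0]]
1.16 [[302.0, 274.0], [490.0, 240.0], [179.0, 378.0], [617.0, 297.0]]
1.22 [[307.0, 287.0], [497.0, 252.0], [181.0, 388.0], [623.0, 306.0]]
```

View pics/s2.png

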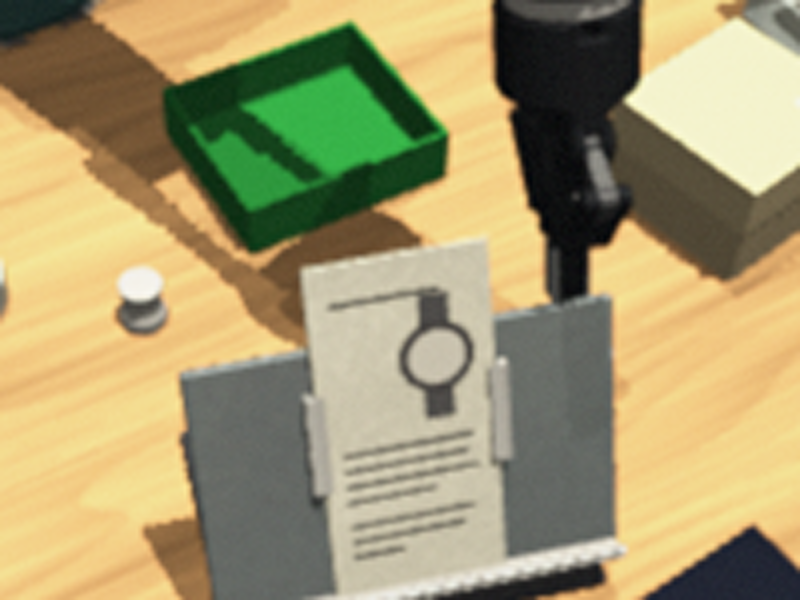

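The card's corners are at (302,270) and (487,240) and the board's at (181,375) and (610,298). That gives an angle of about 1.15, so I push a little further, then back off.

>>> {"method": "jog_arm", "body": {"deltas": [0,0.004,0,0,0,0,-1,0,0.008,0,0,0,0,-1,0,0.011,0,0,0,0,-1,0,0.011,0,0,0,0,-1,0,-0.01,0,0,0,0,-1,0,-0.05,-0.02,0,0,0,-1,0,-0.08,-0.06,0,0,0,-1,0,-0.08,-0.06,0,0,0,-1]}}

```text
time: 4.5
tool_pos: [0.5499, 0.1433, 0.2118]
tcp_rot: [2.259, 1.733, 0.313]
wrist_force: [1.1, -0.2, -0.5]
width: 0.006
grip_force: 0.0
```

```bash
python3 - <<'E'
from h import *
s=F["stand"]; st=readout.read_state(); print(st["tool_pos"],st["wrist_force"])
cs=read_camera("scene"); ct=read_camera("top")
np.save("scene.npy",cs);np.save("top.npy",ct)
A=cv2.resize(cs["color"][165:265,240:373],(400,300),interpolation=cv2.INTER_CUBIC);B=cv2.resize(ct["color"][140:240,200:333],(400,300),interpolation=cv2.INTER_CUBIC)
A2=cv2.resize(cs["color"][205:280,85:185],(400,300),interpolation=cv2.INTER_CUBIC);B2=cv2.resize(ct["color"][240:315,400:500],(400,300),interpolation=cv2.INTER_CUBIC)
cv2.imwrite("pics/c3.png",np.vstack([np.hstack([A,cv2.convertScaleAbs(B,alpha=1.5)]),np.hstack([A2,cv2.convertScaleAbs(B2,alpha=1.5)])]))
for a in (1.15,1.2,1.25):
  for n,c,o,k,off in(("scene",cs,[240,165],400/133,0),("top",ct,[200,140],400/133,400)):
    print(a,n,[(np.round((proj(n,stand_pt([*s[:3],a],u,y,w),c)[0]-o)*k)+[off,0]).tolist() for u,y,w in((.208,-.05,.0172),(.208,.05,.0172),(.16,-.12,.014),(.16,.12,.014))])
E
```

```text
[0.5498746  0.14326863 0.21182164] [ 1.11284307 -0.15540783 -0.47932747]
1.15 scene [[136.0, 69.0], [277.0, 44.0], [44.0, 148.0], [373.0, 87.0]]
1.15 top [[678.0, 126.0], [534.0, 87.0], [778.0, 146.0], [448.0, 56.0]]
1.2 scene [[139.0, 77.0], [282.0, 51.0], [45.0, 154.0], [377.0, 92.0]]
1.2 top [[682.0, 111.0], [538.0, 72.0], [781.0, 135.0], [451.0, 45.0]]
1.25 scene [[143.0, 85.0], [287.0, 59.0], [47.0, 161.0], [381.0, 99.0]]
1.25 top [[686.0, 96.0], [542.0, 56.0], [784.0, 124.0], [454.0, 34.0]]
```

View pics/c3.png

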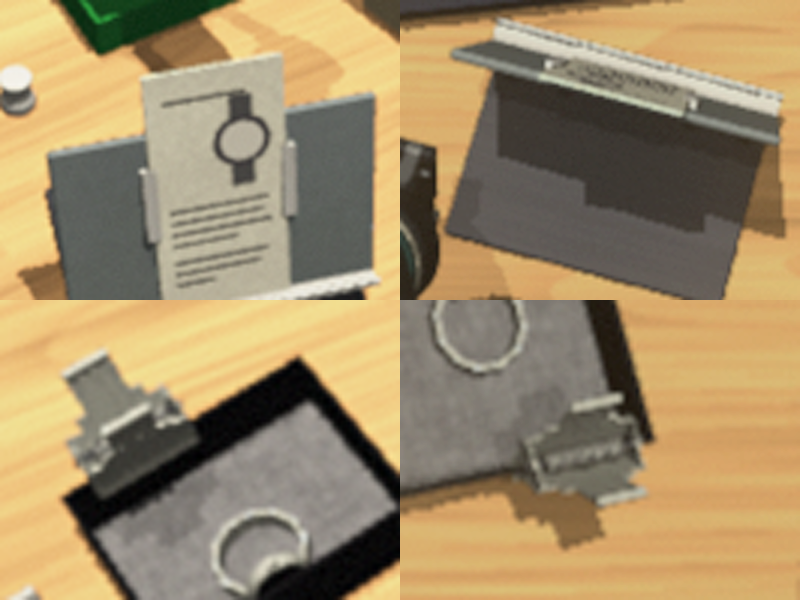

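The card's top corners are at scene crop (142,76) and (281,54) and top crop (685,112) and (541,80), so the board is at about 1.2. The clip's rolls are at scene crop (85,364) and (128,411) and top crop (598,402) and (621,496). Refitting everything.

```bash
python3 - <<'E'
from h import *
from scipy.optimize import least_squares as ls
k=133/400
def sc(x,y): return ("scene",240+x*k,165+y*k)
def tp(x,y): return ("top",200+(x-400)*k,140+y*k)
S=[(208,-.05,sc(142,76)),(208,.05,sc(281,54)),(160,-.12,sc(49,154)),(160,.12,sc(375,93)),(208,-.05,tp(685,112)),(208,.05,tp(541,78)),(160,-.12,tp(779,139)),(160,.12,tp(452,50))]
def f(s): return np.concatenate([proj(n,stand_pt(s,u/1e3,y,.014 if u==160 else .0172))[0]-[a,b] for u,y,(n,a,b) in S])
r=ls(f,F["stand"],loss="soft_l1"); print("free fit",r.x,np.round(f(r.x),1).tolist())
g=ls(lambda a:f([*F["stand"][:3],a[0]]),[1.2]); print("angle only",g.x,np.round(g.fun,1).tolist())
for s in (r.x,[*F["stand"][:3],g.x[0]]): print("card edge",stand_pt(s,.208,0,.0157))
V=[]
for p,q in (((106.25,221),(455.25,289)),((117,232.75),(449.5,265.5)),((111.6,226.9),(452.4,277.25))):
    h=ls(lambda v:np.r_[proj("scene",v)[0]-p,proj("top",v)[0]-q],[.42,-.38,.1]); print("roll",h.x,np.round(h.fun,1)); V.append(h.x)
d=V[1]-V[0]; print(np.linalg.norm(d),"yaw",np.arctan2(d[1],d[0]),"mid",(V[0]+V[1])/2)
t=F["tray"]; print("tray frame",R.from_euler("z",-t[2]).apply((V[0]+V[1])/2-[t[0],t[1],0]))
E
```

```text
free fit [ 0.69508714 -0.0021545  -0.26651451  1.17075956] [-1.2, 0.1, -0.3, -1.1, -1.3, 0.2, 0.1, -0.2, -1.1, 0.8, -1.1, -0.7, 0.7, -0.9, -0.4, -0.9]
angle only [1.19093845] [-1.0, -0.2, 0.0, -1.3, -1.3, -0.4, 0.3, -0.6, -1.2, 0.5, -1.2, -1.2, 0.6, -0.8, -0.6, -1.0]
card edge [0.63089092 0.01537166 0.22769211]
card edge [0.63145108 0.01557991 0.22899459]
roll [ 0.40375504 -0.39077636  0.10221681] [-0.5  0.  -0.5 -0.1]
roll [ 0.45473388 -0.37752128  0.10950853] [-1.1  0.  -1.  -0.2]
roll [ 0.42925772 -0.38425153  0.10549107] [-0.8  0.  -0.8 -0.1]
0.05317620486596727 yaw 0.2543788790401635 mid [ 0.42924446 -0.38414882  0.10586267]
tray frame [-0.06850426 -0.03225702  0.10586267]
```

All the checks agree: handles at 0.106 m height as expected, rolls 53 mm apart, board at about 1.18 rad. Moving above the clip.

```bash
python3 - <<'E'
from h import *
Rg=Rtool(.238,0); print(delta([.4292,-.3842,.2],Rg))
E
```

```text
([-0.5406, 0.0135, 0.0145], [19.83, 4.91, -28.35])
```

>>> {"method": "jog_arm", "body": {"deltas": [0,-0.03,-0.04,0,0,0,-1,-0.54,0.0135,0.0145,19.8,4.9,-28.4,-1,-0.54,0.0135,0.0145,19.8,4.9,-28.4,-1,-0.54,0.0135,0.0145,19.8,4.9,-28.4,-1,-0.54,0.0135,0.0145,19.8,4.9,-28.4,-1,-0.54,0.0135,0.0145,19.8,4.9,-28.4,-1,-0.54,0.0135,0.0145,19.8,4.9,-28.4,-1,-0.54,0.0135,0.0145,19.8,4.9,-28.4,-1]}}

```text
time: 5.4
tool_pos: [0.468, -0.1413, 0.2146]
tcp_rot: [-1.942, -2.467, 0.007]
wrist_force: [0.7, -0.2, -0.1]
width: 0.003
grip_force: 0.0
```

```bash
python3 - <<'E'
from h import *
Rg=Rtool(.238,0); print(delta([.4292,-.3842,.2],Rg))
E
```

```text
([-0.227, -0.0947, 0.0153], [-0.27, 0.06, -0.06])
```

>>> {"method": "jog_arm", "body": {"deltas": [-0.227,-0.095,0.015,0,0,0,-1,-0.227,-0.095,0.015,0,0,0,-1,-0.227,-0.095,0.015,0,0,0,-1,-0.227,-0.095,0.015,0,0,0,-1,-0.227,-0.095,0.015,0,0,0,-1,-0.227,-0.095,0.015,0,0,0,1,-0.227,-0.095,0.015,0,0,0,1,-0.227,-0.095,0.015,0,0,0,1]}}

```text
time: 6.2
tool_pos: [0.4279, -0.3808, 0.2]
tcp_rot: [-1.941, -2.466, 0.006]
wrist_force: [0.3, 0.0, -0.2]
width: 0.504
grip_force: 0.0
```

```bash
python3 - <<'E'
from h import *
Rg=Rtool(.238,0); print(delta([.4292,-.3842,.2],Rg),readout.read_state()["width"])
c=read_camera("wrist"); cv2.imwrite("pics/w1.png",c["color"])
print([np.round(proj("",p,c)[0]).tolist() for p in ([.4038,-.3908,.106],[.4547,-.3775,.106],[.4292,-.3842,.065])])
E
```

```text
([-0.0036, 0.0005, 0.0], [-0.3, -0.03, -0.07]) 0.5041118409595676
[[244.0, 224.0], [318.0, 223.0], [281.0, 207.0]]
```

View pics/w1.png

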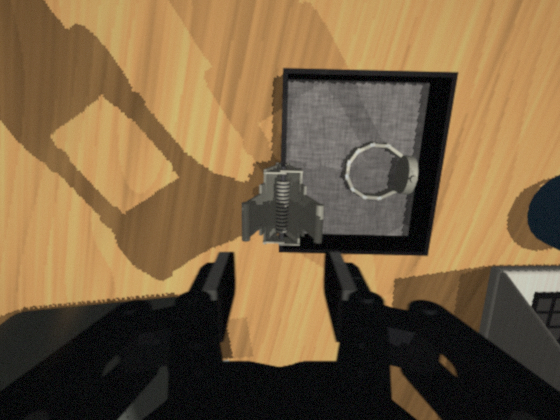

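The wrist picture shows the clip's rolls at (247,221) and (319,224), within 3 px of the prediction, and square to the fingers. Opening fully and descending.

>>> {"method": "jog_arm", "body": {"deltas": [-0.003,0.001,0,0,0,0,1,-0.003,0.001,0,0,0,0,1,-0.003,0.001,0,0,0,0,1,-0.003,0.001,0,0,0,0,1,-0.003,0.001,0.04,0,0,0,1,-0.003,0.001,0.08,0,0,0,1,-0.003,0.001,0.098,0,0,0,1,-0.003,0.001,0.098,0,0,0,1]}}

```text
time: 7.05
tool_pos: [0.4267, -0.3816, 0.099]
tcp_rot: [-1.937, -2.461, 0.006]
wrist_force: [-0.1, 0.0, -1.2]
width: 0.998
grip_force: 0.0
```

>>> {"method": "jog_arm", "body": {"deltas": [0,0,0,0,0,0,-1,0,0,0,0,0,0,-1,0,0,0,0,0,0,-1,0,0,0,0,0,0,-1], "squeeze": 25}}

```text
time: 7.45
tool_pos: [0.4297, -0.3847, 0.1042]
tcp_rot: [-1.943, -2.469, 0.007]
wrist_force: [0.3, -0.1, 0.2]
width: 0.332
grip_force: 12.4
```

>>> {"method": "jog_arm", "body": {"deltas": [0,0,0,0,0,0,-1,0,0,0,0,0,0,-1,0,0,-0.01,0,0,0,-1,0,0,-0.03,0,0,0,-1,0,0,-0.06,0,0,0,-1,0,0,-0.1,0,0,0,-1,0,0,-0.14,0,0,0,-1,0,0,-0.14,0,0,0,-1]}}

```text
time: 8.25
tool_pos: [0.4328, -0.3867, 0.2514]
tcp_rot: [1.936, 2.46, -0.009]
wrist_force: [1.0, -0.3, 0.8]
width: 0.321
grip_force: 26.7
```

```bash
python3 - <<'E'
from h import *
st=readout.read_state(); print(st["tool_pos"],st["width"],st["grip_force"],st["wrist_force"])
c=read_camera("scene"); c2=read_camera("wrist")
p=proj("scene",st["tool_pos"],c)[0]; print(p)
x,y=int(p[0])-50,max(0,int(p[1])-50); print(x,y)
A=cv2.resize(c["color"][y:y+100,max(x,0):max(x,0)+100],(400,400),interpolation=cv2.INTER_CUBIC)
B=cv2.resize(c2["color"][120:320,180:380],(400,400))
cv2.imwrite("pics/g1.png",np.hstack([A,B]))
P=st["tool_pos"]; Rt=R.from_rotvec(st["tcp_rot"])
# predicted scene/wrist pixels for points along the tool axis and at the tips
for z in (0,.045,.077): print(z,[((proj("scene",P+Rt.apply([0,yy,z]),c)[0]-[max(x,0),y])*4).round().tolist() for yy in(-.0125,0,.0125)],[((proj("",P+Rt.apply([0,yy,z]),c2)[0]-[180,120])*2).round().tolist() for yy in(-.0125,0,.0125)])
E
```

```text
[ 0.4327823  -0.38673948  0.2514255 ] 0.3210919316442835 26.683069467544556 [ 0.95506876 -0.3062192   0.83896452]
[ 85.2210358  185.44032029]
35 135
0 [[190.0, 188.0], [201.0, 202.0], [212.0, 216.0]] [[144.0, 348.0], [204.0, 348.0], [263.0, 348.0]]
0.045 [[223.0, 247.0], [233.0, 260.0], [244.0, 274.0]] [[158.0, 261.0], [203.0, 262.0], [248.0, 262.0]]
0.077 [[244.0, 286.0], [255.0, 299.0], [266.0, 313.0]] [[164.0, 222.0], [202.0, 222.0], [241.0, 222.0]]
```

View pics/g1.png

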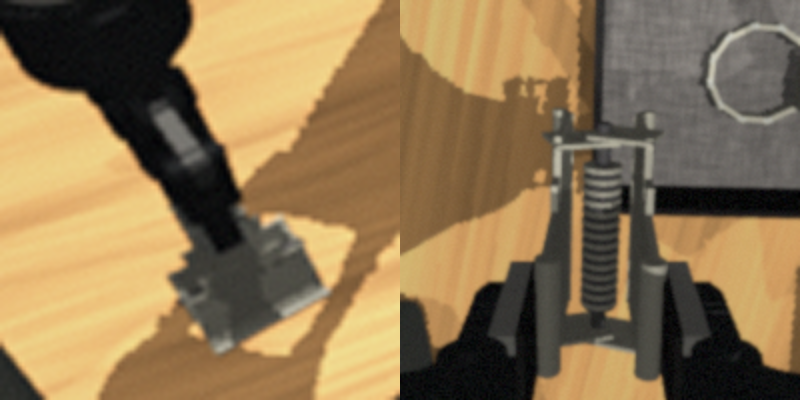

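The clip is held wide open, centred between the fingers in the wrist view. Its tips lie about 83 mm ahead of the TCP (near-tip middle at scene crop 273,321). Next: up, and over to a pose above the card in line with it.

```bash
cat >> h.py <<'E'
A=1.185; SF=[.6934,-.0016,-.2677,A]
def clip_pose(up,dn=0,dx=0):
    Rt=Rtool(SF[2],np.pi/2-A); return stand_pt(SF,.208+up,dx,.0157+dn),Rt
E
python3 - <<'E'
from h import *
print(clip_pose(.15)[0],delta(*clip_pose(.15)),stand_pt(SF,.208,0,.0157))
E
```

```text
[0.57751187 0.03018621 0.36759453] ([0.368, 0.2401, -0.1246], [-21.71, -5.3, 28.61]) [0.63194597 0.01525583 0.22861967]
```

>>> {"method": "jog_arm", "body": {"deltas": [0,0,-0.05,0,0,0,-1,0,0,-0.1,0,0,0,-1,0.1,0.06,-0.125,-5,-1,7,-1,0.18,0.12,-0.125,-11,-2.5,14,-1,0.23,0.15,-0.125,-16,-4,21,-1,0.27,0.175,-0.125,-21.7,-5.3,28.6,-1,0.3,0.195,-0.125,-21.7,-5.3,28.6,-1,0.32,0.21,-0.125,-21.7,-5.3,28.6,-1]}}

```text
time: 9.15
tool_pos: [0.5275, -0.1021, 0.3622]
tcp_rot: [2.246, 1.709, 0.331]
wrist_force: [0.7, 0.1, -0.5]
width: 0.319
grip_force: 26.3
```

```bash
python3 - <<'E'
from h import *
print(delta(*clip_pose(.15)),readout.read_state()["width"])
E
```

```text
([0.1409, 0.014, 0.0001], [-0.36, -0.08, -0.12]) 0.31863687747755376
```

>>> {"method": "jog_arm", "body": {"deltas": [0.04,0.014,0,0,0,0,-1,0.08,0.014,0,0,0,0,-1,0.11,0.014,0,0,0,0,-1,0.13,0.014,0,0,0,0,-1,0.138,0.014,0,0,0,0,-1,0.138,0.014,0,0,0,0,-1,0.138,0.014,0,0,0,0,-1]}}

```text
time: 9.85
tool_pos: [0.5778, 0.0248, 0.3689]
tcp_rot: [2.243, 1.711, 0.33]
wrist_force: [0.2, -0.6, -0.3]
width: 0.323
grip_force: 26.3
```

```bash
python3 - <<'E'
from h import *
st=readout.read_state(); print(delta(*clip_pose(.15)),delta(*clip_pose(.09)),st["width"],st["tool_pos"])
P=st["tool_pos"];Rt=R.from_rotvec(st["tcp_rot"])
v=[]
for n,x,y in(("scene",230,110),("top",190,110)):
    c=read_camera(n); im=cv2.convertScaleAbs(c["color"],alpha=1 if n=="scene" else 1.7)
    v.append(cv2.resize(im[y:y+150,x:x+100],(400,600),interpolation=cv2.INTER_CUBIC))
    f=lambda p:((proj(n,p,c)[0]-[x,y])*4).round().tolist()
    print(n,"tips+y",[f(P+Rt.apply([q,.0125,.083])) for q in(-.032,.032)],"tips-y",[f(P+Rt.apply([q,-.0125,.083])) for q in(-.032,.032)],"card",[f(stand_pt(SF,.208,q,.0172)) for q in(-.05,.05)])
cv2.imwrite("pics/a1.png",np.hstack(v))
E
```

```text
([0.0051, -0.0021, 0.0006], [-0.32, -0.04, -0.02]) ([0.0051, -0.0018, 0.0606], [-0.32, -0.04, -0.02]) 0.3225127575720105 [0.57784709 0.02475665 0.36891638]
scene tips+y [[243.0, 204.0], [371.0, 182.0]] tips-y [[232.0, 185.0], [357.0, 164.0]] card [[225.0, 322.0], [414.0, 288.0]]
top tips+y [[387.0, 253.0], [256.0, 218.0]] tips-y [[374.0, 304.0], [243.0, 269.0]] card [[415.0, 270.0], [223.0, 218.0]]
```

View pics/a1.png

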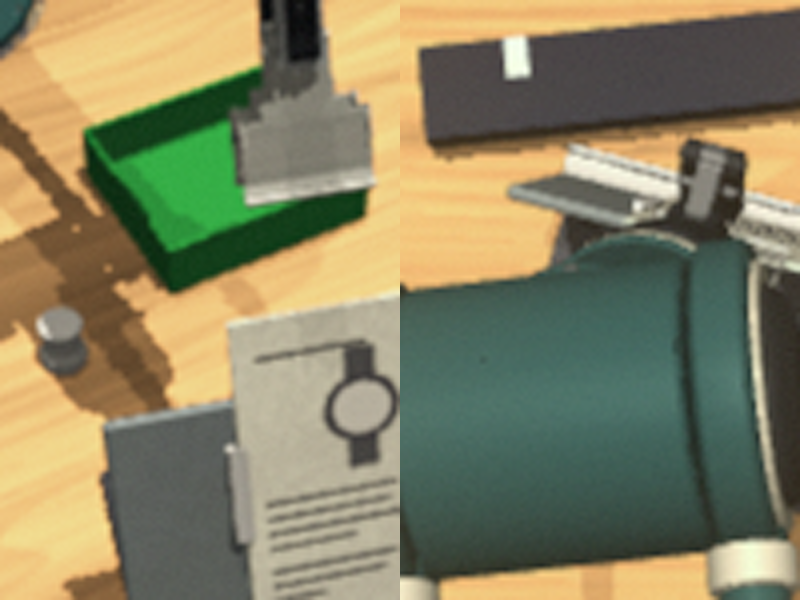

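The near jaw's tip line is at (246,204)–(374,185) and the card's left corner at (229,324). Both are within 4 px of the prediction, with the same offset, so I descend.

>>> {"method": "jog_arm", "body": {"deltas": [0.005,-0.002,0.01,0,0,0,-1,0.005,-0.002,0.025,0,0,0,-1,0.005,-0.002,0.04,0,0,0,-1,0.005,-0.002,0.052,0,0,0,-1,0.005,-0.002,0.063,0,0,0,-1,0.005,-0.002,0.072,0,0,0,-1,0.005,-0.002,0.078,0,0,0,-1,0.005,-0.002,0.078,0,0,0,-1]}}

```text
time: 10.75
tool_pos: [0.6058, 0.0231, 0.2955]
tcp_rot: [2.244, 1.711, 0.331]
wrist_force: [-0.1, 0.1, -0.5]
width: 0.32
grip_force: 26.3
```

>>> {"method": "jog_arm", "body": {"deltas": [0,0,0,0,0,0,-1,0,0,0,0,0,0,-1,0,0,0,0,0,0,-1]}}

```text
time: 11.05
tool_pos: [0.6063, 0.0233, 0.2978]
tcp_rot: [2.242, 1.71, 0.334]
wrist_force: [-0.5, 0.7, -1.1]
width: 0.326
grip_force: 26.3
```

```bash
python3 - <<'E'
from h import *
st=readout.read_state(); print(delta(*clip_pose(.0725)),st["width"],st["grip_force"],st["wrist_force"])
P=st["tool_pos"];Rt=R.from_rotvec(st["tcp_rot"])
c=read_camera("scene"); x,y=250,120
cw=read_camera("wrist")
cv2.imwrite("pics/a2.png",np.hstack([cv2.resize(c["color"][y:y+100,x:x+100],(400,400),interpolation=cv2.INTER_CUBIC),cv2.resize(cw["color"][60:320,150:410],(400,400))]))
f=lambda p:((proj("scene",p,c)[0]-[x,y])*4).round().tolist()
g=lambda p:((proj("",p,cw)[0]-[150,60])*400/260).round().tolist()
for f in(f,g): print("tips+y",[f(P+Rt.apply([q,.0125,.083])) for q in(-.032,.032)],"tips-y",[f(P+Rt.apply([q,-.0125,.083])) for q in(-.032,.032)],"card",[f(stand_pt(SF,.208,q,.0172)) for q in(-.05,.05)],"back",[f(stand_pt(SF,.208,q,.0142)) for q in(-.05,.05)])
E
```

```text
([-0.001, -0.0011, 0.0017], [-0.15, -0.13, -0.03]) 0.3261896865826736 26.25677078962326 [-0.54668281  0.68538471 -1.08689487]
tips+y [[188.0, 301.0], [310.0, 278.0]] tips-y [[177.0, 279.0], [296.0, 258.0]] card [[145.0, 282.0], [334.0, 248.0]] back [[143.0, 279.0], [332.0, 245.0]]
tips+y [[228.0, 318.0], [230.0, 180.0]] tips-y [[173.0, 318.0], [171.0, 180.0]] card [[202.0, 365.0], [202.0, 142.0]] back [[195.0, 365.0], [194.0, 142.0]]
```

View pics/a2.png

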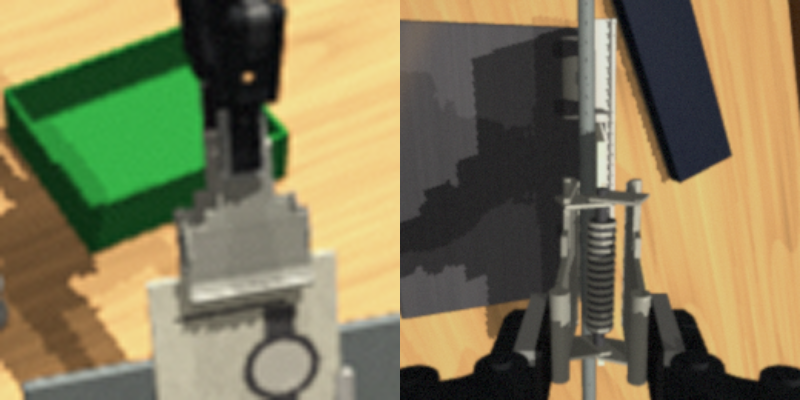

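The jaws straddle the card: near tip line (192,302)–(312,278), card top edge (148,284)–(334,254), so the tips are about 8.5 mm past the edge. In the wrist view the board's edge strip shows at x 583–595. I compare that numerically with the model to check centring, then finish about 2 mm lower.

```bash
python3 - <<'E'
from h import *
cw=read_camera("wrist"); st=readout.read_state();P=st["tool_pos"];Rt=R.from_rotvec(st["tcp_rot"])
g=lambda p:proj("",p,cw)[0].round(1).tolist()
for w in(.006,.014): print("board",w,[g(stand_pt(SF,.16,q,w)) for q in(-.12,-.09,.06)])
for w in(.0142,.0172): print("card",w,[g(stand_pt(SF,.208,q,w)) for q in(-.05,-.04,.05)])
print("tips",[g(P+Rt.apply([-.032,q,.083])) for q in(-.0125,.0125)],[g(P+Rt.apply([.032,q,.083])) for q in(-.0125,.0125)])
G=cv2.cvtColor(cw["color"],cv2.COLOR_BGR2GRAY)
for r in (80,100,140,150,160,170,178,300,310,316): print(r,G[r,248:316:2].tolist())
E
```

```text
board 0.006 [[268.5, 337.2], [268.2, 308.0], [266.2, 131.0]]
board 0.014 [[277.5, 337.3], [277.4, 308.0], [277.0, 131.0]]
card 0.0142 [[277.0, 297.4], [276.9, 284.5], [276.6, 152.1]]
card 0.0172 [[281.3, 297.4], [281.3, 284.5], [281.5, 152.1]]
tips [[262.1, 266.4], [297.6, 266.4]] [[260.7, 176.7], [299.2, 176.7]]
80 [57, 43, 37, 37, 36, 33, 36, 34, 35, 74, 112, 137, 152, 145, 154, 217, 224, 225, 222, 130, 216, 187, 88, 48, 13, 6, 22, 40, 39, 43, 45, 45, 42, 48]
100 [33, 38, 34, 40, 62, 75, 79, 89, 89, 77, 110, 133, 153, 145, 156, 217, 222, 226, 209, 128, 214, 189, 176, 134, 102, 107, 62, 18, 17, 22, 38, 48, 52, 45]
140 [33, 36, 38, 37, 40, 36, 34, 37, 40, 53, 106, 130, 150, 146, 110, 98, 158, 107, 199, 117, 216, 187, 191, 187, 183, 173, 178, 181, 180, 187, 119, 109, 87, 40]
150 [35, 37, 37, 35, 34, 35, 38, 38, 34, 45, 56, 63, 64, 66, 65, 89, 103, 138, 199, 135, 219, 194, 193, 192, 188, 182, 177, 179, 186, 183, 191, 165, 108, 107]
160 [34, 37, 39, 39, 34, 32, 36, 36, 37, 42, 56, 62, 64, 63, 63, 163, 226, 224, 206, 130, 200, 181, 194, 193, 193, 191, 185, 181, 180, 186, 186, 189, 188, 145]
170 [37, 40, 35, 40, 33, 39, 35, 33, 40, 36, 58, 61, 63, 63, 64, 165, 227, 228, 205, 143, 214, 172, 182, 185, 186, 191, 190, 186, 182, 185, 188, 183, 189, 192]
178 [32, 33, 33, 39, 70, 118, 123, 68, 79, 108, 51, 58, 61, 62, 63, 164, 225, 220, 213, 147, 214, 167, 185, 184, 172, 102, 99, 148, 188, 181, 185, 186, 186, 191]
300 [38, 76, 82, 84, 82, 78, 139, 176, 183, 176, 118, 104, 131, 143, 135, 170, 170, 165, 180, 189, 185, 185, 187, 185, 183, 79, 74, 76, 81, 81, 81, 42, 12, 0]
310 [133, 173, 165, 161, 167, 178, 181, 183, 182, 180, 128, 98, 133, 144, 136, 174, 175, 179, 175, 168, 174, 177, 182, 190, 186, 183, 152, 131, 114, 134, 163, 153, 28, 3]
316 [177, 178, 176, 176, 178, 172, 172, 183, 183, 181, 127, 97, 132, 145, 137, 170, 180, 179, 178, 176, 174, 178, 175, 178, 189, 185, 184, 186, 187, 184, 189, 183, 77, 14]
```

The board strip measures 267–277.5 px against 266.5–277 px predicted. The card (277–281 px) sits midway between the tips (262 and 298 px), about 10 mm clear on each side. One last 2 mm down, then settle.

>>> {"method": "jog_arm", "body": {"deltas": [0,-0.001,0.001,0,0,0,-1,0,-0.001,0.002,0,0,0,-1,0,-0.001,0.002,0,0,0,-1,0,-0.001,0.002,0,0,0,-1,0,-0.001,0.002,0,0,0,-1,0,-0.001,0.002,0,0,0,-1]}}

```text
time: 11.8
tool_pos: [0.6058, 0.0233, 0.2947]
tcp_rot: [2.243, 1.71, 0.333]
wrist_force: [-0.3, 0.4, -0.6]
width: 0.321
grip_force: 26.3
```

```bash
python3 - <<'E'
from h import *
st=readout.read_state(); print(delta(*clip_pose(.0725)),st["width"],st["grip_force"],st["wrist_force"],abs(st["joint_vel"]).max())
print(finish_job())
E
```

```text
([-0.0008, 0.0005, -0.001], [-0.22, -0.11, -0.03]) 0.3211816042095488 26.25662863254547 [-0.27118931  0.41237885 -0.56669386] 0.001576713002033352
the job is handed in; nothing more can be done
None
```

I handed the job in at about 12 s with no verdict returned: the board stands at about 68° (1.18 rad), and the gripper holds the clip squeezed wide open astride the middle of the card's top edge, its tips about 11 mm past the edge and about 10 mm clear of the card on each side.

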